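Open the pipe boxing and shut the cold-water stop valve

ROBOT

A 6-joint arm with a two-finger parallel gripper is mounted at the origin on the work surface. World frame = base frame: x ahead of the robot, y to its left, z up, the work surface at z = 0. Lengths are in m, angles in rad, forces in N, time in s.
With the tool pointing down it reaches from about 0.225 to 0.725 m from the base axis. Payload 3.1 kg.
Tool frame: the origin (TCP) lies between the finger pads; the fingertips stand 17 mm ahead of it and the grasp point (between the pads) lies 2 mm behind it; z points along the fingers, y is the line along which they close (so a half turn about z gives the same grasp; the last joint's range is limited). The gripper opens to 85 mm and grips with 20 to 120 N. Pads are 22 mm wide; open, the fingers measure 114 mm over their backs; the gripper's body (76 mm by 85 mm) begins 54 mm behind the grasp point. The pads swing forward as they close: fully open they stand 13 mm farther back than shut.
Start: joints at [-1.293, 0.048, 0.099, 1.622, 0, 1.443], TCP at [0.207, -0.482, 0.248] pointing down, gripper open.
Joint ranges: [-2.91, 2.91], [-0.99, 1.94], [-1.21, 1.42], [-2.12, 2.29], [-1.49, 1.47], [-3.14, 3.14]. Speed limits (rad/s): [2.79, 2.79, 3.14, 3.14, 3.14, 3.14].

INTERFACE

Orientations are given as a unit quaternion [w, x, y, z].
In Python, from bench import env gives the robot as it stands.
- The arm moves only by the tool play_rows, never from a script. Its argument "deltas" is a list of rows, each a list of 2 entries, a list of its own where there are three numbers: the shift along the tool's x, y, z each as a share of 500 mm, from -1 to 1, then the turn, a rotation vector about the tool's x, y, z each as a share of 90 degrees, from -1 to 1. A call has exactly 5 rows; each row is the pose to reach, as a shift and turn from the pose commanded when the call began, along the tool's axes at that moment; what a row does not reach only later rows make up. A row lasts 1/10 s, in which the tool goes at most 50 mm and 8.59 degrees, less where a joint would pass 70% of its speed; a pose out of reach is approached as far as the arm can. A call with a number of a shift or a turn outside -1 to 1 is refused whole. A call with a gripper value outside its range is refused whole. "gripper" is the opening, from 0 (shut) to 1 (fully open), set as the call begins (left out, the last holds). The fingers move at their own pace and stop on an object; "grip_force" is the grip in N (left out, the last holds). Time passes only in rows, so rows that repeat a pose let the fingers close, or fill a call up. It gives the time, the measured TCP pose, the force, the opening and the grip force at its end, in the units of the state.
- env.read_state(): the state, without advancing time (a new reading comes with each control period).
- env.get_image(name): name is "scene" or "top" or "wrist"; returns (picture, depth): 400x640x3 uint8, red, green, blue; 400x640 float32, m along the optical axis (not along the pixel's ray), 0 where there is no reading.
- env.camera_model(name): a dict with "fx", "fy", "cx", "cy" (pixels), "k1" (the pictures are not rectified: a ray, as slopes to the right and down, at radius r is drawn at 1 + k1 r^2 times it, then the intrinsics apply), "world_from_camera" (4x4, takes a point from camera to world coordinates). Camera axes: x right, y up, looking along -z (the intrinsics and any distortion apply to the point x, -y, -z); pixel columns grow to the right and rows downward; lengths in m; the calibration is good to about 2 mm. A picture is of the moment at which its call begins: read the wrist's pose just before it. camera_model takes no time and is no camera call; for the wrist camera it gives the pose at the moment of the call.
- env.hand_in(): hands the job in; it is judged then, once.
Trained networks look in the newest picture that a camera, given by its name, has taken for a name from the list of things; names that differ only in an ending like _2 or _b are one class to them, and where a whole thing is asked for, a point or a joint stands for the part that bears it (a point fixed in the world has none). Each returns a list of dicts, best first, with "p" (0 to 1); they miss things now and then, are a little off and sometimes report something else, mostly with a low value. They report only what shows in the picture. A call takes as long as a camera call.
- env.outline_of(camera, name): "mask" (400x640 bool, what is visible of it).
- env.pinpoint(camera, name): "xyz" ([x, y, z] in m, in the coordinates of the camera as it stood for that picture, good to about 4 mm: a listed point, or the origin of a listed thing).
The state is a dict: "time": time; "q": joint angles; "joint_vel": joint speeds; "joint_torque": joint torques, N m; "position": TCP position; "eef_rot": TCP orientation; "wrist_force": force on the tool from outside, world axes, zero at the start; "wrist_torque": the same for the moment, N m; "finger_gap": finger opening in m; "grasp_force": force on a finger pad.
Only numpy, scipy, OpenCV 4.12 (cv2) and the standard library are available. Lean on these libraries where they do the work, as an engineer would, in place of code of your own. Each camera call takes 0.05 s, during which the arm holds its last target. There are 200 camera calls.

TASK

The stop valves are in the pit of the white pipe boxing, under the loose plywood cover. Tip the cover up by its overhanging front edge and lean it back gently, without dropping it or letting it slam, so that it stands on its rear edge against the horizontal pipe behind the pit. Then turn the blue-handled lever a quarter turn clockwise, fully shut; leave the red valve open and the things lying around where they are.

Things in the scene. Friction and masses are not known exactly. Their poses are not given: they have to be found in the camera images.
- boxing: White fixed pipe boxing, 365 (x) x 360 (y) x 100 mm high; place and yaw vary. Origin on the work surface, own +x to its rear, z up. Its front (own -x, the side to tip the cover from) looks to the robot's right, world -y, at yaw pi/2 (yaw 1.27 to 1.87). Front face at x = -175, rear at +190, sides at y = +-180, ledge top at z = 100 mm. Carries a pit, a batten and a pipe.
- pit (a point): Centre of the pit's mouth in the ledge top, at x = -99, y = 5, z = 100 mm in the boxing's frame. The pit is 128 (boxing x) x 240 (boxing y) mm, its floor 94 mm below the ledge; under the cover at the start.
- batten (a point): Middle of the front foot of the wooden stop batten on the ledge behind the pit: boxing x = 0, y = 0, z = 100 mm. The batten is 12 mm deep, 8 mm high and as wide as the boxing. It keeps the cover from sliding back as it is tipped.
- rest_pipe (a point): Middle of the axis of the horizontal grey pipe (22 mm thick, along boxing y, between risers at y = +-155 mm) that the cover must finally lean on; in the boxing's frame at x = 57, y = 0, z = 240 mm.
- cover: Loose plywood cover, 197 (x) x 280 (y) x 9 mm, 0.24 to 0.48 kg, lying flat over the pit, neither fastened nor hinged. Origin at the centre of its underside, axes nearly along the boxing's, z up. Its front edge (own -x) overhangs the boxing's front by 24 to 28 mm, free below. Leaning on the pipe it stands about 18 degrees past upright, its z axis pointing to the rear, 108 degrees from vertical.
- cover_front (a point): Middle of the lower front (overhanging) edge of the cover, 98.5 mm ahead of its origin, 100 mm above the work surface at the start; fingertips fit under it.
- cover_rear (a point): Middle of the lower rear edge of the cover, 98.5 mm behind its origin, 2 to 6 mm before the batten; about this edge it tips. Past upright the cover leans back on the pipe by itself; pushing it on once it rests there makes this foot slide forward towards the pit.
- blue_lever (a joint): Turn of the blue valve lever: 0 = open, lever along its pipe, pointing to the boxing's front (-x); grows clockwise seen from above to 1.571 rad = fully shut against a stop, pointing to boxing +y. Stays where it is left; turning takes about 0.2 N m (3 to 4 N near its end). Starts at 0 to 0.2 rad.
- blue_stem (a point): On the vertical turning axis of the blue lever, at mid-height of the lever, 78 mm above the work surface. In the boxing's frame at x = -60 mm and y = -70 or +40 mm (the blue and red valves change places).
- blue_tip (a point): Middle of the outer end of the blue lever, 77 mm from its axis, 78 mm above the work surface (22 mm below the ledge top). The handle is 15 mm wide, 9 mm high, blue from 19 mm to 77 mm off the axis; brass valve and copper pipe below lie under 57 mm but for the stem (16 mm thick).
- red_lever (a joint): Turn of the red-handled lever, made like the blue one; starts open at 0 to 0.08 rad and must stay open.
- red_stem (a point): As blue_stem, for the red valve.
- red_tip (a point): As blue_tip, for the red valve.
- tub: White plastic tub of jointing paste with a blue lid, 56 mm across, 75 mm high, standing on the ledge behind the pipe. Origin under its centre. Leave alone.
- bulb_box: Purple and orange lamp carton 62 x 62 x 105 mm, standing on the ledge behind the pipe. Origin under its centre. Leave alone.
- screwdriver: Screwdriver, 200 mm long, lying on the work surface. Leave alone.
- torch: Black and yellow torch, 125 mm long, 38 mm thick, lying on the work surface. Leave alone.

How it is judged:
On the way, in this order (a step that is already met when the one before it is completed fails the run):
1. the cover is tipped up off the pit and stands leaning on the pipe, let go of (angle between cover's own z axis and vertical between 1.7 and 2.1 rad and z of cover_front in the frame of boxing above 0.25 m and linear speed of cover below 0.03 m/s and contact force between each of the arm, the fingers and cover below 0.1 N), for 0.3 s.
2. the blue valve is turned fully shut (value of joint blue_lever above 1.45 rad), for 0.2 s.
At the end, for the whole second after the job is handed in: Cover at rest on its rear edge on the ledge, -35 (edge of the pit) to +20 mm from the batten front, front edge up (over 250 mm high), leaning on the pipe (z axis 1.7 to 2.1 rad from vertical); blue lever shut (over 1.45 of 1.571 rad), red lever open (under 0.2 rad) (angle between cover's own z axis and vertical between 1.7 and 2.1 rad and z of cover_front in the frame of boxing above 0.25 m and x of cover_rear in the frame of boxing between -0.035 and 0.02 m and linear speed of cover below 0.02 m/s and value of joint blue_lever above 1.45 rad and value of joint red_lever below 0.2 rad); the robot touches nothing.
It fails at once if the cover is dropped or slammed (faster than 0.6 m/s) (linear speed of cover above 0.6 m/s).
It fails at once if the red valve is turned (value of joint red_lever above 0.25 rad).
It fails at once if the tub, carton, screwdriver or torch is moved by more than 25 mm (distance of any of tub, bulb_box, screwdriver, torch from where it was at the start of the episode above 0.025 m).
It also fails if it takes over 61 s, if anything falls off the work surface, if the arm or the gripper's body presses on something with over 40 N, if the wrist force passes 120 N, or if a joint passes its speed limit or range.

## Working session

There is one attempt and no reset: what is moved stays moved. The work goes in short steps, Python scripts to look and compute and a tool call to move; the robot and the scene stay as the last step left them, time stands still between calls to the robot, and variables do not carry over. Pictures are saved under pics/ and viewed, at most 10 in all, crops included, and the job is handed in when it is done.

Besides the shell and the picture viewer there is one more tool, called after "Emit:" in YAML: its name, and indented under it one key for each argument. play_rows: Moves the arm, as the interface text tells. Its arguments: {"type":"object","properties":{"deltas":{"type":"array","items":{"type":"array"}},"gripper":{"type":"number"},"grip_force":{"type":"number"}},"required":["deltas"]}

```bash
mkdir -p pics; ls; cat > h.py <<'E'
import numpy as np, cv2
from scipy.spatial.transform import Rotation as R
from bench import env
def snap(n):
    m=env.camera_model(n); im,d=env.get_image(n); return im,d,m
def w(m,p): 
    T=np.array(m["world_from_camera"]); return T[:3,:3]@np.array(p)+T[:3,3]
def find(n,m,name):
    r=env.pinpoint(n,name)
    return [(round(float(e["p"]),2),np.round(w(m,e["xyz"]),4)) for e in r[:2]]
def toolR(s): 
    q=s["eef_rot"]; return R.from_quat([q[1],q[2],q[3],q[0]])
E
python3 - <<'E'
from h import *
s=env.read_state(); print(s["time"],s["position"],s["eef_rot"])
for n in ["scene","top"]:
    im,d,m=snap(n); cv2.imwrite(f"pics/{n}0.png",im[:,:,::-1])
    for k in ["boxing","cover","cover_front","cover_rear","batten","rest_pipe","tub","bulb_box","torch","screwdriver"]:
        print(n,k,find(n,m,k))
E
```

```text
pics
0.0 [ 0.20708564 -0.48180956  0.2470988 ] [-1.17755809e-03  9.79483488e-01  2.01520972e-01 -8.91375031e-05]
scene boxing [(0.8, array([ 0.6006,  0.0063, -0.0021])), (0.24, array([ 0.2816,  0.4085, -0.004 ]))]
scene cover [(0.76, array([ 0.6217, -0.0996,  0.1034]))]
scene cover_front [(0.71, array([ 0.6274, -0.1976,  0.0987]))]
scene cover_rear [(0.96, array([0.6035, 0.0019, 0.1025])), (0.61, array([0.452 , 0.1259, 0.101 ]))]
scene batten [(0.59, array([ 5.959e-01, -3.000e-04,  1.028e-01]))]
scene rest_pipe [(0.61, array([0.5884, 0.0598, 0.2388]))]
scene tub []
scene bulb_box [(0.57, array([0.6871, 0.1572, 0.1043])), (0.3, array([0.5906, 0.0604, 0.2373]))]
scene torch [(0.7, array([ 0.284 ,  0.4039, -0.0081]))]
scene screwdriver [(0.82, array([ 0.2941, -0.4039,  0.0033])), (0.61, array([0.6891, 0.1591, 0.1019]))]
top boxing [(0.83, array([6.007e-01, 2.000e-04, 3.800e-03])), (0.73, array([0.4545, 0.1223, 0.1042]))]
top cover [(0.84, array([ 0.6179, -0.0991,  0.0982]))]
top cover_front [(0.66, array([ 0.6341, -0.1923,  0.0997])), (0.47, array([0.4564, 0.1225, 0.0992]))]
top cover_rear [(0.7, array([0.5996, 0.0022, 0.0066])), (0.62, array([ 0.6094, -0.0022,  0.0998]))]
top batten [(0.6, array([0.6009, 0.0044, 0.1006]))]
top rest_pipe [(0.67, array([0.5964, 0.061 , 0.2404]))]
top tub [(0.83, array([0.4534, 0.1223, 0.0978])), (0.35, array([0.6912, 0.1581, 0.0999]))]
top bulb_box [(0.85, array([0.6881, 0.1612, 0.0983]))]
top torch [(0.67, array([0.2864, 0.4104, 0.0043]))]
top screwdriver [(0.59, array([ 0.2973, -0.3988,  0.0037]))]
```

View pics/scene0.png

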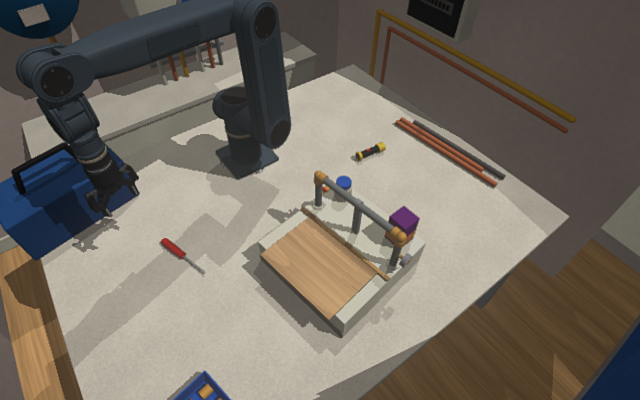

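View pics/top0.png

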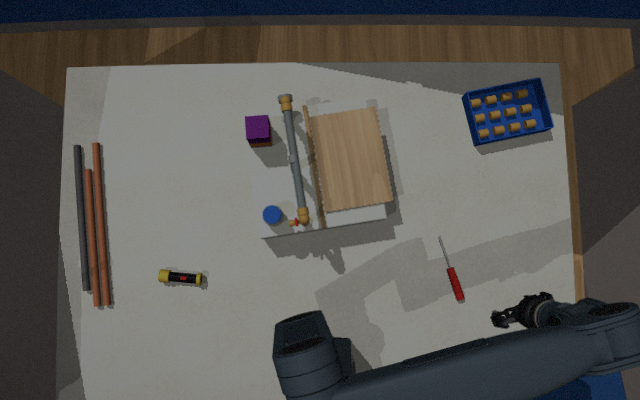

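```bash
python3 - <<'E'
from h import *
im,d,m=snap("top"); T=np.array(m["world_from_camera"])
def pts(mask):
    v,u=np.nonzero(mask&(d>0)); z=d[v,u]
    K=np.array([[m["fx"],0,m["cx"]],[0,m["fy"],m["cy"]],[0,0,1]])
    # invert k1 by iteration
    xd=(u-m["cx"])/m["fx"]; yd=(v-m["cy"])/m["fy"]; x,y=xd.copy(),yd.copy()
    for _ in range(8):
        f=1+m["k1"]*(x*x+y*y); x,y=xd/f,yd/f
    return np.c_[x*z,-y*z,-z]@T[:3,:3].T+T[:3,3]
e=env.outline_of("top","cover")[0]; P=pts(e["mask"]); print(e["p"],len(P),np.percentile(P[:,2],[5,50,95]))
P=P[abs(P[:,2]-np.median(P[:,2]))<.01]
r=cv2.minAreaRect(P[:,:2].astype(np.float32)*1000); print(r,cv2.boxPoints(r))
e=env.outline_of("top","boxing")[0]; P=pts(e["mask"]); P=P[abs(P[:,2]-.1)<.006]
Q=cv2.minAreaRect(P[:,:2].astype(np.float32)*1000); print(e["p"],len(P),Q,cv2.boxPoints(Q))
E
```

```text
0.83 6548 [0.10513088 0.10959278 0.11394049]
((618.307373046875, -96.40673065185547), (284.20037841796875, 199.37173461914062), 8.660713195800781) [[ 462.81653   -19.255415]
 [ 492.8385   -216.35379 ]
 [ 773.7982   -173.55804 ]
 [ 743.77625    23.540329]]
0.87 6942 ((599.9033203125, 9.423370361328125), (362.7705993652344, 363.8949890136719), 8.375476837158203) [[ 393.95016  163.00986]
 [ 446.95493 -197.00412]
 [ 805.85645 -144.16312]
 [ 752.8517   215.85086]]
```

The scene picture shows the cover flat on the boxing (centre about 320,265), with the pipe and risers behind it and the screwdriver at (183,253). The top picture shows the cover's front edge facing right (about 385,155), the tub at (272,214), the carton at (258,128) and the torch at (183,278). The measured heights and sizes match the text.

My plan is to pinch the overhanging edge at its near corner, with the tool level and pointing away from the robot. Then I roll the cover over its rear edge.

```bash
cat >> h.py <<'E'
YAW=np.radians(98.5); O=np.array([.601,.002,0])
BX=np.array([np.cos(YAW),np.sin(YAW),0]); BY=np.array([-np.sin(YAW),np.cos(YAW),0]); Z=np.array([0,0,1.])
def B(x,y,z): return O+BX*x+BY*y+Z*z
def b(p): p=np.array(p)-O; return np.round([p@BX,p@BY,p[2]],4)
def frame(zd,yd):
    zd=zd/np.linalg.norm(zd); yd=yd-zd*(yd@zd); yd/=np.linalg.norm(yd)
    return R.from_matrix(np.c_[np.cross(yd,zd),yd,zd])
def delta(p,Rt,tag="",s=None):
    """shift/turn shares from the present pose; long turns and shifts are shown whole, with the share per call"""
    s=s or env.read_state(); R0=toolR(s); d=R0.inv().apply(np.array(p)-s["position"])/.5; r=(R0.inv()*Rt).as_rotvec()/(np.pi/2)
    print(tag,np.round(d,3).tolist(),np.round(r,3).tolist(),"n",round(max(np.linalg.norm(d)*.5/.05,np.linalg.norm(r)*90/8.59)/5,2))
def st():
    s=env.read_state(); print("t",round(s["time"],2),"pos",np.round(s["position"],4),"box",b(s["position"]),"q",np.round(s["q"],2),"F",np.round(s["wrist_force"],1),"gap",round(s["finger_gap"],4),"gf",np.round(s["grasp_force"],1)); return s
A=np.radians(12)
ZG=-BY*np.cos(A)+BX*np.sin(A)      # tool z at the grasp
RG=frame(ZG,Z)
E
python3 - <<'E'
from h import *
s=st()
tip=B(-.192,.118,.1045); tcp=tip-ZG*.017
print(ZG,"tcp",tcp,b(tcp))
pre=tcp-ZG*.08
print(pre, toolR(s).as_matrix())
delta(pre+[0,0,.14],RG,"hi"); delta(pre,RG,"pre")
E
```

```text
t 1.25 pos [ 0.2072 -0.4823  0.2483] box [-0.4208  0.4611  0.2483] q [-1.29  0.05  0.1   1.62  0.    1.44] F [-1.   0.   0.1] gap 0.0856 gf 0.0
[0.93667219 0.35020738 0.        ] tcp [ 0.49675211 -0.21128608  0.1045    ] [-0.1955  0.1346  0.1045]
[ 0.42181833 -0.23930267  0.1045    ] [[ 9.18789438e-01  3.94747981e-01 -1.69695078e-05]
 [ 3.94747981e-01 -9.18789436e-01  5.96689711e-05]
 [ 7.96280143e-06 -6.15218994e-05 -9.99999998e-01]]
hi [0.586, -0.277, 0.008] [-0.784, 0.747, -0.747] n 2.76
pre [0.586, -0.277, 0.288] [-0.784, 0.747, -0.747] n 2.76
```

Emit:
play_rows:
  deltas:
    - [[0.12,-0.055,0.0],[-0.075,0.07,-0.07]]
    - [[0.23,-0.11,0.0],[-0.15,0.14,-0.14]]
    - [[0.35,-0.165,0.0],[-0.22,0.21,-0.21]]
    - [[0.47,-0.22,0.0],[-0.28,0.27,-0.27]]
    - [[0.586,-0.277,0.0],[-0.36,0.34,-0.34]]
  gripper: 0.5

```text
time: 1.75
position: [0.374, -0.2939, 0.2493]
eef_rot: [0.174, 0.868, 0.392, 0.25]
wrist_force: [0.2, -0.3, -0.6]
finger_gap: 0.0428
grasp_force: 0.0
```

```bash
cat > g.py <<'E'
from h import *
import sys
tcp=B(-.192,.118,.1045)-ZG*.017
st(); delta(tcp-ZG*.08+Z*.14,RG,"hi"); delta(tcp-ZG*.08,RG,"pre"); delta(tcp,RG,"grasp")
E
python3 g.py
```

```text
t 1.75 pos [ 0.374  -0.2939  0.2493] box [-0.2591  0.2682  0.2493] q [-1.11 -0.61 -0.54  1.23  0.48  1.28] F [ 0.2 -0.3 -0.6] gap 0.0428 gf 0.0
hi [0.135, -0.017, 0.051] [-0.496, 0.475, -0.473] n 1.75
pre [0.052, -0.156, 0.279] [-0.496, 0.475, -0.473] n 1.75
grasp [0.18, -0.103, 0.358] [-0.496, 0.475, -0.473] n 1.75
```

Emit:
play_rows:
  deltas:
    - [[0.027,-0.003,0.01],[-0.057,0.054,-0.054]]
    - [[0.055,-0.007,0.02],[-0.114,0.108,-0.108]]
    - [[0.08,-0.01,0.03],[-0.17,0.16,-0.16]]
    - [[0.11,-0.014,0.04],[-0.227,0.217,-0.217]]
    - [[0.135,-0.017,0.051],[-0.284,0.272,-0.271]]

```text
time: 2.25
position: [0.4209, -0.2402, 0.244]
eef_rot: [0.321, 0.638, 0.527, 0.461]
wrist_force: [0.8, -0.6, -0.8]
finger_gap: 0.0426
grasp_force: 0.0
```

```bash
python3 g.py
```

```text
t 2.25 pos [ 0.4209 -0.2402  0.244 ] box [-0.2129  0.214   0.244 ] q [-1.29 -0.73 -0.89  0.96  1.15  0.77] F [ 0.8 -0.6 -0.8] gap 0.0426 gf 0.0
hi [0.002, 0.001, 0.002] [-0.215, 0.205, -0.203] n 0.75
pre [-0.068, -0.25, 0.105] [-0.215, 0.205, -0.203] n 0.75
grasp [-0.011, -0.206, 0.248] [-0.215, 0.205, -0.203] n 0.75
```

```bash
cat > k.py <<'E'
from h import *
from scipy.optimize import least_squares
# planar arm: pitch down pf=q2-q3 of forearm, p=q2-q3+q4 of wrist, then yaw q5, roll q6
def fk(q,k):
    h,L1,L2,d,a,c=k; q1,q2,q3,q4,q5,q6=q
    pf=q2-q3; p=pf+q4
    u=lambda t: np.array([np.cos(t),0,-np.sin(t)])
    W=R.from_euler("z",q1)
    # wrist frame at q5=q6=0: z along u(p), y left
    zt=u(p); yt=np.array([0,1.,0]); xt=np.cross(yt,zt)
    M=R.from_matrix(np.c_[xt,yt,zt])*R.from_euler("x",S5*q5)*R.from_euler("z",q6)
    z=M.as_matrix()[:,2]
    pos=np.array([0,0,h])+L1*np.array([np.sin(q2),0,np.cos(q2)])+L2*u(pf)+d*np.array([np.sin(pf),0,np.cos(pf)])+a*u(p)+c*z
    return W.apply(pos),W*M
S5=-1
E
python3 - <<'E'
import k; from k import *
Q=[]
s=env.read_state()
data=[([-1.293,.048,.099,1.622,0,1.443],[.2072,-.4823,.2483]),([-1.11,-.61,-.54,1.23,.48,1.28],[.374,-.2939,.2493]),(s["q"],s["position"])]
for S in (-1,1):
    k.S5=S
    f=lambda x: np.r_[np.concatenate([fk(q,x)[0]-p for q,p in data]),(np.array(x)-[.2,.4,.4,0,.1,.15])*.003]
    r=least_squares(f,[.2,.4,.4,0,.1,.15]); print(S,np.round(r.x,3),np.round(r.fun[:9]*1000,1))
    print(fk(data[2][0],r.x)[1].as_matrix().round(2),toolR(s).as_matrix().round(2))
E
```

```text
-1 [0.369 0.884 0.489 0.171 0.811 0.385] [-64.2 -19.1   3.1 -23.9 -11.8  -7.8  11.5   2.8   4.7]
[[ 0.02  0.38  0.93]
 [ 0.97 -0.24  0.08]
 [ 0.25  0.9  -0.37]] [[ 0.02  0.38  0.93]
 [ 0.97 -0.24  0.08]
 [ 0.25  0.9  -0.37]]
1 [-0.891 -3.397  0.619 -1.112 -5.207 -0.371] [-66.6 -10.7 -34.3 -29.3 -15.6  84.1  -2.4   4.6 -49.8]
[[ 0.17  0.54 -0.83]
 [ 0.43 -0.8  -0.42]
 [-0.88 -0.28 -0.37]] [[ 0.02  0.38  0.93]
 [ 0.97 -0.24  0.08]
 [ 0.25  0.9  -0.37]]
```

```bash
cat > k.py <<'E'
from h import *
from scipy.optimize import least_squares
import json,os
# planar arm: pitch down pf=q2-q3 of forearm, p=pf+q4 of wrist, then yaw q5, roll q6
K0=[0,.2,0,.4,.4,0,.1,.15,.067]
def fk(q,k):
    r0,h,l,L1,L2,d,a,c,t=k; q1,q2,q3,q4,q5,q6=q
    pf=q2-q3; p=pf+q4
    u=lambda a: np.array([np.cos(a),0,-np.sin(a)]); v=lambda a: np.array([np.sin(a),0,np.cos(a)])
    W=R.from_euler("z",q1)
    zt=u(p); yt=np.array([0,1.,0])
    M=R.from_matrix(np.c_[np.cross(yt,zt),yt,zt])*R.from_euler("x",-q5)*R.from_euler("z",q6)
    pos=np.array([r0,t,h])+l*u(q2)+L1*v(q2)+L2*u(pf)+d*v(pf)+a*u(p)+c*M.as_matrix()[:,2]
    return W.apply(pos),W*M
D="data.json"
def data(): 
    L=json.load(open(D)) if os.path.exists(D) else [[[-1.293,.048,.099,1.622,0,1.443],[.2072,-.4823,.2483]],[[-1.11,-.61,-.54,1.23,.48,1.28],[.374,-.2939,.2493]]]
    s=env.read_state(); L.append([list(map(float,s["q"])),list(map(float,s["position"]))]); json.dump(L,open(D,"w")); return L
def fit(show=True):
    L=data(); f=lambda x: np.r_[np.concatenate([fk(q,x)[0]-p for q,p in L]),(np.array(x)-K0)*.01]
    r=least_squares(f,K0)
    if show: print("K",np.round(r.x,3),np.round(r.fun[:3*len(L)]*1000,1))
    return r.x
LO=np.array([-2.91,-.99,-1.21,-2.12,-1.49,-3.14]); HI=np.array([2.91,1.94,1.42,2.29,1.47,3.14])
def ik(p,Rt,x,q0):
    def f(q):
        P,M=fk(q,x); return np.r_[(P-p)*5,(M.inv()*Rt).as_rotvec()]
    r=least_squares(f,np.clip(q0,LO+.01,HI-.01),bounds=(LO,HI)); return r.x,np.linalg.norm(r.fun)
E
python3 - <<'E'
from k import *
x=fit(); q=env.read_state()["q"]
for a in (0,6,12):
    A=np.radians(a); zg=-BY*np.cos(A)+BX*np.sin(A); 
    tip=B(-.192,.118,.1045); piv=B(-.003,0,.1)
    qq=q
    for th in (0,30,60,90,108):
        T=R.from_rotvec(-BY*np.radians(-th) if 0 else BY*-np.radians(th)*-1 if 0 else -BY*0+np.radians(th)*-BY*-1)
        # tipping: front edge up and over to rear = turn about +BY or -BY; pick the one raising the front
        T=R.from_rotvec(np.radians(th)*BY)
        if T.apply(-BX)[2]<-1e-6: T=T.inv()
        p=T.apply(tip-zg*.017-piv)+piv; 
        qq,e=ik(p,T*frame(zg,Z),x,qq); print(a,th,p.round(3),qq.round(2),round(e,3))
E
```

```text
K [ 0.027  0.222 -0.006  0.387  0.483  0.022  0.108  0.298  0.067] [-0.1 -0.  -0.   0.2  0.1 -0.  -0.2 -0.   0. ]
0 0 [ 0.496 -0.208  0.104] [-1.11  0.36 -1.15 -1.51  1.25  1.57] 0.0
0 30 [ 0.492 -0.181  0.198] [-1.09  0.06 -1.21 -1.49  1.29  1.26] 0.092
0 60 [ 0.481 -0.111  0.266] [-1.06  0.07 -1.21 -1.95  1.35  1.18] 0.245
0 90 [ 0.467 -0.016  0.289] [-0.97 -0.02 -1.21 -2.12  1.43  0.9 ] 0.41
0 108 [0.459 0.041 0.278] [-0.82  0.11 -1.21 -2.12  1.34  0.44] 0.52
6 0 [ 0.496 -0.21   0.104] [-1.13  0.38 -1.08 -1.47  1.38  1.57] 0.0
6 30 [ 0.492 -0.182  0.199] [-1.1  -0.44 -1.21 -0.48  1.35  0.77] 0.019
6 60 [ 0.482 -0.111  0.267] [-1.02 -0.99 -1.21  0.19  1.27  0.14] 0.091
6 90 [ 0.467 -0.016  0.291] [-0.92 -0.99 -1.03  0.78  1.28 -0.74] 0.333
6 108 [0.459 0.042 0.28 ] [-0.84 -0.99 -1.02  0.88  1.27 -1.13] 0.474
12 0 [ 0.497 -0.211  0.104] [-1.14  0.4  -1.03 -1.43  1.47  1.57] 0.026
12 30 [ 0.493 -0.184  0.2  ] [-1.11 -0.43 -1.07  0.05  1.41  0.37] 0.0
12 60 [ 0.482 -0.112  0.269] [-1.01 -0.99 -1.13  0.46  1.23 -0.03] 0.025
12 90 [ 0.468 -0.016  0.293] [-0.86 -0.99 -0.96  0.86  1.14 -0.71] 0.296
12 108 [0.459 0.042 0.282] [-0.68 -0.99 -0.93  0.86  0.99 -0.92] 0.462
```

```bash
cat > srch.py <<'E'
from k import *
x=json.load(open("K.json")) if os.path.exists("K.json") else fit(False)
json.dump(list(map(float,x)),open("K.json","w"))
piv=B(-.003,0,.1)
def pose(th,y,al,be,ov=.006,gap0=.0):
    """tool pose with the tips (17 mm ahead of the TCP) ov behind the front edge, plate tipped by th"""
    T=R.from_rotvec(np.radians(th)*BY)
    if R.from_rotvec(.1*BY).apply(-BX)[2]<0: T=T.inv()
    a,bb=np.radians([al,be]); n=Z; zg=np.cos(bb)*(-BY*np.cos(a)+BX*np.sin(a))-np.sin(bb)*n
    tip=B(-.2+ov,y,.1045)
    p=T.apply(tip-zg*.017-piv)+piv
    return p,T*frame(zg,n)
if __name__=="__main__":
    seeds=[[-1.1,.3,-1,-1.4,1.2,1.5],[-1,-.5,-.8,.8,1.2,.5],[-.5,.2,-.5,.5,.8,0],[-.3,0,-.5,1,0,-.5]]
    for y in (-.09,-.03,.03,.09,.115):
        for al in (20,45,70,90,110):
            o=[]
            for th in (0,20,40,60,80,100):
                for be in (0,10,20,30,40,50,60):
                    if any(ik(*pose(th,y,al,be),x,np.array(s))[1]<.004 for s in seeds): o.append(be);break
                else: o.append(-1)
            print(y,al,o)
E
timeout 550 python3 srch.py
```

```text
-0.09 20 [0, 0, 0, 0, 0, 0]
-0.09 45 [10, 0, 0, 0, 0, 0]
-0.09 70 [30, 10, 0, 0, 0, 0]
-0.09 90 [60, 50, 30, 10, 0, 0]
-0.09 110 [-1, -1, 60, 50, 50, -1]
-0.03 20 [0, 0, 0, 0, 0, 0]
-0.03 45 [10, 0, 0, 0, 0, 0]
-0.03 70 [20, 10, 0, 0, 0, 0]
-0.03 90 [50, 30, 10, 0, 0, 0]
-0.03 110 [60, 50, 40, 30, 20, 20]
0.03 20 [0, 0, 0, 0, 0, 20]
0.03 45 [10, 0, 0, 0, 0, 0]
0.03 70 [20, 0, 0, 0, 0, 0]
0.03 90 [40, 20, 10, 0, 0, 0]
0.03 110 [50, 40, 30, 20, 0, 0]
0.09 20 [10, 0, 0, 0, 50, 40]
0.09 45 [10, 0, 0, 0, 0, 0]
0.09 70 [20, 0, 0, 0, 0, 0]
0.09 90 [30, 20, 0, 0, 0, 0]
0.09 110 [50, 30, 20, 10, 0, 0]
0.115 20 [10, 0, 0, 0, 50, 40]
0.115 45 [0, 0, 0, 0, 0, 0]
0.115 70 [20, 0, 0, 0, 0, 0]
0.115 90 [30, 20, 0, 0, 0, 0]
0.115 110 [40, 30, 20, 0, 0, 0]
```

```bash
timeout 550 python3 - <<'E'
from srch import *
for y in (.05,.08,.115):
  for al in (35,45,52):
    for sd in ([-1.1,.3,-1,-1.4,1.2,1.5],[-1,-.5,-.8,.8,1.2,.5]):
        q=np.array(sd); L=[];E=0
        for th in range(0,109,9):
            q,e=ik(*pose(th,y,al,0,.012),x,q); L.append(q); E=max(E,e)
        L=np.array(L); m=np.minimum(L-LO,HI-L).min(0)
        print(y,al,round(E,4),"margin",m.round(2),"maxstep",abs(np.diff(L,axis=0)).max(0).round(2),L[0].round(2),L[-1].round(2))
E
```

```text
0.05 35 0.0 margin [1.92 0.04 0.35 0.05 0.07 1.57] maxstep [0.19 0.23 0.11 0.37 0.25 0.37] [-0.99  0.89 -0.01  2.24  1.4  -1.57] [ 0.01 -0.95 -0.86  0.66 -0.06 -0.34]
0.05 35 0.0 margin [1.92 0.04 0.35 0.05 0.07 1.57] maxstep [0.19 0.23 0.11 0.37 0.25 0.37] [-0.99  0.89 -0.01  2.24  1.4  -1.57] [ 0.01 -0.95 -0.86  0.66 -0.06 -0.34]
0.05 45 0.018 margin [1.95 0.24 0.54 0.   0.22 1.62] maxstep [0.19 0.2  0.1  0.22 0.25 0.2 ] [-0.96  0.97  0.17  2.29  1.25 -1.52] [ 0.07 -0.75 -0.67  0.83 -0.16 -0.28]
0.05 45 0.018 margin [1.95 0.24 0.54 0.   0.22 1.62] maxstep [0.19 0.2  0.1  0.22 0.25 0.2 ] [-0.96  0.97  0.17  2.29  1.25 -1.52] [ 0.07 -0.75 -0.67  0.83 -0.16 -0.28]
0.05 52 0.0564 margin [1.97 0.37 0.67 0.   0.31 1.69] maxstep [0.19 0.19 0.09 0.19 0.24 0.17] [-0.94  1.    0.28  2.29  1.16 -1.45] [ 0.1  -0.62 -0.54  0.95 -0.21 -0.24]
0.05 52 0.0564 margin [1.97 0.37 0.67 0.   0.31 1.69] maxstep [0.19 0.19 0.09 0.19 0.24 0.17] [-0.94  1.    0.28  2.29  1.16 -1.45] [ 0.1  -0.62 -0.54  0.95 -0.21 -0.24]
0.08 35 0.0519 margin [1.87 0.   0.36 0.07 0.13 1.57] maxstep [0.23 0.22 0.1  0.26 0.29 
[... 1251 characters left out ...]
.79  0.9  -0.12 -0.31]
0.115 45 0.0 margin [1.84 0.02 0.46 0.01 0.33 1.57] maxstep [0.24 0.2  0.08 0.15 0.28 0.13] [-1.07  0.93  0.07  2.28  1.14 -1.57] [ 0.04 -0.97 -0.75  0.96 -0.14 -0.3 ]
0.115 45 0.0 margin [1.84 0.02 0.46 0.01 0.33 1.57] maxstep [0.24 0.2  0.08 0.15 0.28 0.13] [-1.07  0.93  0.07  2.28  1.14 -1.57] [ 0.04 -0.97 -0.75  0.96 -0.14 -0.3 ]
0.115 52 0.0326 margin [1.87 0.18 0.58 0.   0.41 1.62] maxstep [0.23 0.19 0.08 0.14 0.27 0.12] [-1.04  0.96  0.17  2.29  1.06 -1.52] [ 0.08 -0.81 -0.63  1.06 -0.2  -0.25]
0.115 52 0.0326 margin [1.87 0.18 0.58 0.   0.41 1.62] maxstep [0.23 0.19 0.08 0.14 0.27 0.12] [-1.04  0.96  0.17  2.29  1.06 -1.52] [ 0.08 -0.81 -0.63  1.06 -0.2  -0.25]
```

```bash
cat >> srch.py <<'E'
def rows(P,p0=None,R0=None):
    """print rows, 5 a call, each call relative to the pose reached by the one before"""
    s=env.read_state(); p0=s["position"] if p0 is None else p0; R0=toolR(s) if R0 is None else R0
    for i in range(0,len(P),5):
        o=[]
        for p,Q in P[i:i+5]:
            o.append([np.round(R0.inv().apply(p-p0)/.5,3).tolist(),np.round((R0.inv()*Q).as_rotvec()/(np.pi/2),3).tolist()])
        print(i//5,str(o).replace(" ","")); p0,R0=P[min(i+4,len(P)-1)]
Y0=.045
def path(th,ov=.014): 
    f=th/108; return pose(th,Y0,38+14*f,8*(1-f),ov)
E
timeout 500 python3 - <<'E'
from srch import *
q=np.array([-.97,.9,0,2.2,1.3,-1.55]); L=[];E=[]
for th in range(0,113,8):
    q,e=ik(*path(th),x,q); L.append(q);E.append(e)
L=np.array(L); print("margins",np.minimum(L-LO,HI-L).min(0).round(2),max(E)); print(L[::3].round(2))
p,Q=path(0); z=Q.as_matrix()[:,2]; print("start tcp",p.round(4),z.round(3))
q0=env.read_state()["q"]; pre=p-z*.07; 
qp,e=ik(pre,Q,x,L[0]); qh,e2=ik(pre+Z*.10,Q,x,qp); print(qp.round(2),e,qh.round(2),e2)
n=15
P=[fk(q0+(qh-q0)*i/n,x) for i in range(1,n+1)]
print([pp[0].round(3).tolist() for pp in P[::2]],[ (pp[0]+.017*pp[1].as_matrix()[:,2])[2].round(3) for pp in P])
rows(P)
E
```

```text
margins [1.95 0.37 0.67 0.5  0.15 2.16] 3.728853933619104e-09
[[-0.96  0.7  -0.05  1.79  1.32 -0.98]
 [-0.92  0.26 -0.21  1.42  1.18 -0.68]
 [-0.8  -0.13 -0.34  1.21  0.96 -0.52]
 [-0.56 -0.46 -0.44  1.08  0.62 -0.4 ]
 [-0.15 -0.62 -0.51  0.98  0.09 -0.29]]
start tcp [ 0.5724 -0.2008  0.1069] [ 0.682  0.718 -0.139]
[-1.08  0.75  0.02  2.    1.22 -1.18] 8.68171928341109e-11 [-1.08  0.6   0.04  2.16  1.22 -1.18] 1.0589371284106263e-09
[[0.425, -0.236, 0.245], [0.434, -0.228, 0.246], [0.444, -0.225, 0.248], [0.456, -0.224, 0.248], [0.47, -0.227, 0.247], [0.486, -0.233, 0.242], [0.505, -0.242, 0.232], [0.525, -0.251, 0.217]] [np.float64(0.238), np.float64(0.239), np.float64(0.24), np.float64(0.24), np.float64(0.241), np.float64(0.242), np.float64(0.242), np.float64(0.242), np.float64(0.241), np.float64(0.24), np.float64(0.237), np.float64(0.233), np.float64(0.228), np.float64(0.222), np.float64(0.214)]
0 [[[0.01,0.002,0.008],[0.018,0.031,-0.023]],[[0.018,0.005,0.016],[0.032,0.064,-0.047]],[[0.025,0.008,0.025],[0.043,0.098,-0.07]],[[0.03,0.013,0.034],[0.051,0.133,-0.092]],[[0.033,0.017,0.043],[0.055,0.169,-0.114]]]
1 [[[-0.002,0.006,0.01],[-0.0,0.035,-0.023]],[[-0.006,0.011,0.02],[-0.004,0.069,-0.045]],[[-0.012,0.016,0.031],[-0.01,0.102,-0.067]],[[-0.021,0.02,0.043],[-0.021,0.134,-0.089]],[[-0.031,0.024,0.056],[-0.034,0.164,-0.11]]]
2 [[[-0.016,-0.001,0.011],[-0.016,0.027,-0.021]],[[-0.033,-0.004,0.022],[-0.034,0.052,-0.042]],[[-0.052,-0.01,0.035],[-0.054,0.075,-0.063]],[[-0.072,-0.017,0.049],[-0.075,0.095,-0.082]],[[-0.094,-0.028,0.064],[-0.098,0.111,-0.101]]]
```

Emit:
play_rows:
  deltas:
    - [[0.01,0.002,0.008],[0.018,0.031,-0.023]]
    - [[0.018,0.005,0.016],[0.032,0.064,-0.047]]
    - [[0.025,0.008,0.025],[0.043,0.098,-0.07]]
    - [[0.03,0.013,0.034],[0.051,0.133,-0.092]]
    - [[0.033,0.017,0.043],[0.055,0.169,-0.114]]
  gripper: 0.35

```text
time: 2.75
position: [0.4446, -0.2254, 0.2474]
eef_rot: [0.258, 0.537, 0.639, 0.487]
wrist_force: [-0.5, -0.3, 0.6]
finger_gap: 0.0299
grasp_force: 0.0
```

Emit:
play_rows:
  deltas:
    - [[-0.002,0.006,0.01],[0.0,0.035,-0.023]]
    - [[-0.006,0.011,0.02],[-0.004,0.069,-0.045]]
    - [[-0.012,0.016,0.031],[-0.01,0.102,-0.067]]
    - [[-0.021,0.02,0.043],[-0.021,0.134,-0.089]]
    - [[-0.031,0.024,0.056],[-0.034,0.164,-0.11]]

```text
time: 3.25
position: [0.4783, -0.2314, 0.2438]
eef_rot: [0.23, 0.406, 0.697, 0.545]
wrist_force: [0.3, -0.3, -0.3]
finger_gap: 0.0301
grasp_force: 0.0
```

Emit:
play_rows:
  deltas:
    - [[-0.016,-0.001,0.011],[-0.016,0.027,-0.021]]
    - [[-0.033,-0.004,0.022],[-0.034,0.052,-0.042]]
    - [[-0.052,-0.01,0.035],[-0.054,0.075,-0.063]]
    - [[-0.072,-0.017,0.049],[-0.075,0.095,-0.082]]
    - [[-0.094,-0.028,0.064],[-0.098,0.111,-0.101]]

```text
time: 3.75
position: [0.525, -0.2527, 0.2149]
eef_rot: [0.242, 0.282, 0.7, 0.61]
wrist_force: [0.7, 0.1, 0.8]
finger_gap: 0.0298
grasp_force: 0.0
```

```bash
python3 - <<'E'
from srch import *
st(); K=fit(); json.dump(list(K),open("K.json","w"))
im,d,m=snap("wrist"); cv2.imwrite("pics/w1.png",im[:,:,::-1])
for k in ["cover_front","cover","blue_stem","batten","cover_rear"]: print(k,[(a,b(c)) for a,c in find("wrist",m,k)])
p,Q=path(0); z=Q.as_matrix()[:,2]
delta(p-z*.07,Q,"pre"); 
P=[(p-z*.07+Z*.1*(5-i)/5,Q) for i in range(1,6)]; rows(P)
E
```

```text
t 3.75 pos [ 0.525  -0.2527  0.2149] box [-0.2407  0.1128  0.2149] q [-1.09  0.61  0.07  2.19  1.22 -1.18] F [0.7 0.1 0.8] gap 0.0298 gf 0.0
K [ 0.007  0.23  -0.002  0.381  0.498  0.015  0.106  0.298  0.067] [-0.3  0.7 -1.2  0.8 -0.9  2.  -0.2  0.4 -0.6 -0.2  0.4 -0.6  0.1 -0.4
  0.5]
cover_front [(0.72, array([-0.2007, -0.0064,  0.0962]))]
cover [(0.94, array([-0.1032, -0.002 ,  0.0961]))]
blue_stem []
batten [(0.96, array([-0.001,  0.005,  0.097]))]
cover_rear [(0.7, array([-0.0017, -0.0046,  0.1007]))]
pre [-0.001, -0.197, 0.03] [-0.001, 0.001, -0.005] n 0.4
0 [[[0.0,-0.039,0.008],[-0.001,0.001,-0.005]],[[0.0,-0.078,0.013],[-0.001,0.001,-0.005]],[[-0.0,-0.118,0.019],[-0.001,0.001,-0.005]],[[-0.0,-0.157,0.024],[-0.001,0.001,-0.005]],[[-0.001,-0.197,0.03],[-0.001,0.001,-0.005]]]
```

View pics/w1.png

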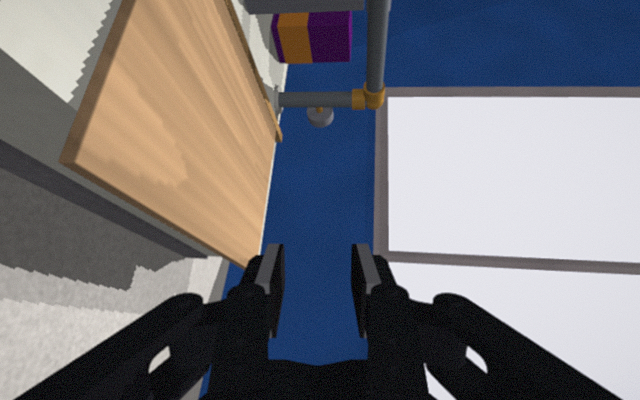

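The wrist picture shows the cover at left, its front corner at (70,160), with the open fingers at (265,290) and (360,290). The front edge measures boxing x -0.2007 and z 0.096, which agrees with the other two views. Next I lower to the pre-insertion pose.

Emit:
play_rows:
  deltas:
    - [[0.0,-0.039,0.008],[-0.001,0.001,-0.005]]
    - [[0.0,-0.078,0.013],[-0.001,0.001,-0.005]]
    - [[0.0,-0.118,0.019],[-0.001,0.001,-0.005]]
    - [[0.0,-0.157,0.024],[-0.001,0.001,-0.005]]
    - [[-0.001,-0.197,0.03],[-0.001,0.001,-0.005]]

```text
time: 4.55
position: [0.5247, -0.2509, 0.1148]
eef_rot: [0.244, 0.279, 0.701, 0.609]
wrist_force: [-0.0, 0.2, 0.7]
finger_gap: 0.03
grasp_force: 0.0
```

```bash
sed -i 's/ov=.014/ov=.011/' srch.py; python3 - <<'E'
from srch import *
st()
im,d,m=snap("wrist"); cv2.imwrite("pics/w2.png",im[:,:,::-1])
for k in ["cover_front"]: print(k,[(a,b(c)) for a,c in find("wrist",m,k)])
p,Q=path(0); rows([(p-Q.as_matrix()[:,2]*.07*(5-i)/5,Q) for i in range(1,6)])
E
```

```text
t 4.55 pos [ 0.5247 -0.2509  0.1148] box [-0.2389  0.1128  0.1148] q [-1.08  0.75  0.05  2.03  1.22 -1.18] F [-0.   0.2  0.7] gap 0.03 gf 0.0
cover_front [(0.82, array([-0.1977, -0.0042,  0.0975]))]
0 [[[-0.007,0.007,0.022],[0.001,-0.001,-0.002]],[[-0.008,0.007,0.05],[0.001,-0.001,-0.002]],[[-0.008,0.006,0.078],[0.001,-0.001,-0.002]],[[-0.008,0.006,0.106],[0.001,-0.001,-0.002]],[[-0.008,0.006,0.134],[0.001,-0.001,-0.002]]]
```

View pics/w2.png

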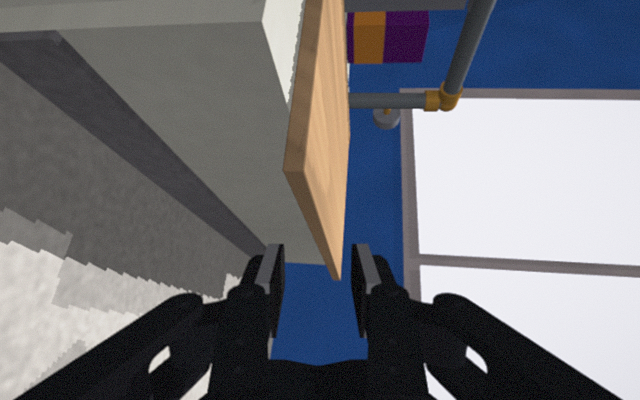

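The wrist picture shows the plate edge, from (290,170) to (340,275), between the finger tips at (270,250) and (360,250), nearer the upper finger. I insert with the tool 3 mm higher.

Emit:
play_rows:
  deltas:
    - [[-0.006,0.012,0.022],[0,0,0]]
    - [[-0.008,0.012,0.05],[0,0,0]]
    - [[-0.008,0.012,0.078],[0,0,0]]
    - [[-0.008,0.012,0.106],[0,0,0]]
    - [[-0.008,0.012,0.134],[0,0,0]]

```text
time: 5.15
position: [0.5753, -0.2047, 0.114]
eef_rot: [0.244, 0.279, 0.701, 0.61]
wrist_force: [-0.3, -0.7, -1.5]
finger_gap: 0.0302
grasp_force: 0.5
```

```bash
cat > tip.py <<'E'
from srch import *
import sys
# rows for tipping: angles from a to b in 5 steps a call
a,bb,n=float(sys.argv[1]),float(sys.argv[2]),int(sys.argv[3])
s=st(); rows([path(t) for t in np.linspace(a,bb,n+1)[1:]])
E
python3 tip.py -1 28 15
```

```text
t 5.15 pos [ 0.5753 -0.2047  0.114 ] box [-0.2006  0.056   0.114 ] q [-0.96  0.69  0.    1.85  1.32 -0.99] F [-0.3 -0.7 -1.5] gap 0.0302 gf 0.5
0 [[[0.005,-0.008,-0.001],[0.006,0.0,-0.007]],[[0.006,0.005,-0.002],[0.018,0.001,-0.024]],[[0.006,0.018,-0.003],[0.03,0.001,-0.041]],[[0.008,0.031,-0.004],[0.042,0.002,-0.058]],[[0.009,0.044,-0.004],[0.054,0.002,-0.075]]]
1 [[[0.0,0.013,-0.001],[0.012,0.001,-0.017]],[[0.001,0.026,-0.002],[0.024,0.001,-0.034]],[[0.002,0.039,-0.003],[0.036,0.002,-0.05]],[[0.004,0.053,-0.003],[0.048,0.003,-0.067]],[[0.005,0.066,-0.004],[0.061,0.004,-0.084]]]
2 [[[0.0,0.013,-0.001],[0.012,0.001,-0.017]],[[0.001,0.026,-0.002],[0.025,0.002,-0.033]],[[0.002,0.04,-0.002],[0.037,0.003,-0.049]],[[0.003,0.053,-0.003],[0.05,0.004,-0.066]],[[0.005,0.066,-0.003],[0.063,0.005,-0.082]]]
```

Emit:
play_rows:
  deltas:
    - [[0.003,0.0,-0.001],[0.006,0,-0.007]]
    - [[0.006,0.008,-0.002],[0.018,0.001,-0.024]]
    - [[0.006,0.018,-0.003],[0.03,0.001,-0.041]]
    - [[0.008,0.031,-0.004],[0.042,0.002,-0.058]]
    - [[0.009,0.044,-0.004],[0.054,0.002,-0.075]]
  gripper: 0.22

```text
time: 5.65
position: [0.5714, -0.2012, 0.1352]
eef_rot: [0.266, 0.246, 0.742, 0.564]
wrist_force: [0.2, -0.2, -2.1]
finger_gap: 0.0191
grasp_force: 0.9
```

```bash
python3 tip.py 8.7 38.7 10; python3 - <<'E'
from h import *
im,d,m=snap("scene"); cv2.imwrite("pics/s1.png",im[120:380,180:520,::-1])
E
```

```text
t 5.65 pos [ 0.5714 -0.2012  0.1352] box [-0.1966  0.0593  0.1352] q [-0.96  0.54 -0.07  1.67  1.27 -0.85] F [ 0.2 -0.2 -2.1] gap 0.0191 gf 0.9
0 [[[-0.001,0.023,-0.0],[0.017,0.001,-0.027]],[[0.001,0.043,-0.001],[0.036,0.002,-0.053]],[[0.003,0.064,-0.002],[0.055,0.003,-0.078]],[[0.006,0.084,-0.002],[0.074,0.005,-0.104]],[[0.01,0.104,-0.001],[0.094,0.006,-0.13]]]
1 [[[0.001,0.02,-0.001],[0.02,0.002,-0.025]],[[0.002,0.041,-0.002],[0.039,0.003,-0.051]],[[0.004,0.061,-0.002],[0.059,0.005,-0.076]],[[0.007,0.082,-0.002],[0.079,0.007,-0.101]],[[0.011,0.102,-0.0],[0.099,0.009,-0.125]]]
```

View pics/s1.png

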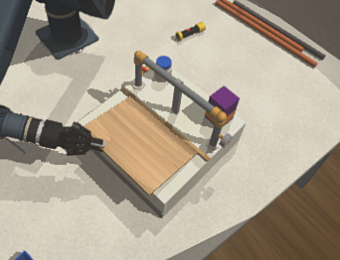

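The picture shows the gripper at the front edge (95,145) and the cover starting to lift. The force is about 2 N, so I continue.

Emit:
play_rows:
  deltas:
    - [[-0.001,0.021,0],[0.017,0.001,-0.027]]
    - [[0.001,0.042,-0.001],[0.036,0.002,-0.053]]
    - [[0.003,0.063,-0.002],[0.055,0.003,-0.078]]
    - [[0.006,0.084,-0.002],[0.074,0.005,-0.104]]
    - [[0.01,0.104,-0.001],[0.094,0.006,-0.13]]

```text
time: 6.2
position: [0.5708, -0.1864, 0.1852]
eef_rot: [0.3, 0.186, 0.804, 0.478]
wrist_force: [-0.7, -1.7, -1.2]
finger_gap: 0.0189
grasp_force: 1.1
```

```bash
python3 tip.py 23.7 53.7 10
```

```text
t 6.2 pos [ 0.5708 -0.1864  0.1852] box [-0.1818  0.0578  0.1852] q [-0.92  0.27 -0.18  1.46  1.18 -0.69] F [-0.7 -1.7 -1.2] gap 0.0189 gf 1.1
0 [[[0.002,0.021,-0.0],[0.019,0.002,-0.025]],[[0.003,0.042,-0.001],[0.038,0.004,-0.05]],[[0.006,0.062,-0.001],[0.058,0.006,-0.075]],[[0.009,0.082,-0.001],[0.078,0.008,-0.1]],[[0.013,0.102,0.001],[0.098,0.01,-0.125]]]
1 [[[0.001,0.021,-0.001],[0.02,0.002,-0.025]],[[0.002,0.041,-0.001],[0.041,0.004,-0.049]],[[0.004,0.062,-0.001],[0.062,0.007,-0.073]],[[0.007,0.082,0.0],[0.082,0.009,-0.097]],[[0.011,0.102,0.002],[0.103,0.012,-0.121]]]
```

Emit:
play_rows:
  deltas:
    - [[0.002,0.021,0],[0.019,0.002,-0.025]]
    - [[0.003,0.042,-0.001],[0.038,0.004,-0.05]]
    - [[0.006,0.062,-0.001],[0.058,0.006,-0.075]]
    - [[0.009,0.082,-0.001],[0.078,0.008,-0.1]]
    - [[0.013,0.102,0.001],[0.098,0.01,-0.125]]

```text
time: 6.7
position: [0.567, -0.1583, 0.2285]
eef_rot: [0.324, 0.125, 0.855, 0.385]
wrist_force: [-0.0, -1.1, -0.2]
finger_gap: 0.0188
grasp_force: 0.9
```

```bash
python3 tip.py 38.7 68.7 10
```

```text
t 6.7 pos [ 0.567  -0.1583  0.2285] box [-0.1535  0.0573  0.2285] q [-0.86  0.02 -0.27  1.31  1.05 -0.58] F [-0.  -1.1 -0.2] gap 0.0188 gf 0.9
0 [[[0.001,0.02,-0.001],[0.021,0.003,-0.024]],[[0.002,0.041,-0.001],[0.041,0.005,-0.048]],[[0.005,0.061,-0.001],[0.062,0.007,-0.073]],[[0.008,0.081,0.001],[0.083,0.01,-0.097]],[[0.011,0.102,0.002],[0.104,0.012,-0.121]]]
1 [[[0.001,0.021,-0.001],[0.021,0.003,-0.024]],[[0.002,0.041,-0.001],[0.042,0.006,-0.047]],[[0.004,0.062,0.0],[0.064,0.008,-0.071]],[[0.007,0.082,0.002],[0.086,0.011,-0.094]],[[0.01,0.102,0.004],[0.107,0.014,-0.117]]]
```

Emit:
play_rows:
  deltas:
    - [[0.001,0.02,-0.001],[0.021,0.003,-0.024]]
    - [[0.002,0.041,-0.001],[0.041,0.005,-0.048]]
    - [[0.005,0.061,-0.001],[0.062,0.007,-0.073]]
    - [[0.008,0.081,0.001],[0.083,0.01,-0.097]]
    - [[0.011,0.102,0.002],[0.104,0.012,-0.121]]

```text
time: 7.2
position: [0.5615, -0.1205, 0.2632]
eef_rot: [0.34, 0.066, 0.895, 0.283]
wrist_force: [0.5, -0.8, -1.1]
finger_gap: 0.0188
grasp_force: 0.6
```

Emit:
play_rows:
  deltas:
    - [[0.001,0.021,-0.001],[0.021,0.003,-0.024]]
    - [[0.002,0.041,-0.001],[0.042,0.006,-0.047]]
    - [[0.004,0.062,0],[0.064,0.008,-0.071]]
    - [[0.007,0.082,0.002],[0.086,0.011,-0.094]]
    - [[0.01,0.102,0.004],[0.107,0.014,-0.117]]

```text
time: 7.7
position: [0.555, -0.0753, 0.2874]
eef_rot: [0.348, 0.009, 0.921, 0.176]
wrist_force: [0.8, -0.1, -0.3]
finger_gap: 0.0186
grasp_force: 0.4
```

```bash
python3 tip.py 68.7 83.7 5;python3 tip.py 83.7 98.7 10; python3 - <<'E'
from h import *
im,d,m=snap("scene"); cv2.imwrite("pics/s2.png",im[120:380,180:520,::-1])
E
```

```text
t 7.7 pos [ 0.555  -0.0753  0.2874] box [-0.0696  0.057   0.2874] q [-0.61 -0.42 -0.43  1.1   0.68 -0.42] F [ 0.8 -0.1 -0.3] gap 0.0186 gf 0.4
0 [[[0.001,0.019,0.001],[0.023,0.004,-0.023]],[[0.002,0.04,0.001],[0.045,0.007,-0.046]],[[0.004,0.061,0.003],[0.067,0.011,-0.068]],[[0.006,0.081,0.005],[0.09,0.014,-0.091]],[[0.01,0.101,0.008],[0.112,0.018,-0.113]]]
t 7.7 pos [ 0.555  -0.0753  0.2874] box [-0.0696  0.057   0.2874] q [-0.61 -0.42 -0.43  1.1   0.68 -0.42] F [ 0.8 -0.1 -0.3] gap 0.0186 gf 0.4
0 [[[0.012,0.111,0.01],[0.124,0.019,-0.124]],[[0.014,0.121,0.012],[0.135,0.021,-0.135]],[[0.016,0.131,0.014],[0.146,0.023,-0.146]],[[0.019,0.141,0.016],[0.158,0.025,-0.157]],[[0.022,0.15,0.018],[0.169,0.027,-0.167]]]
1 [[[0.0,0.01,0.0],[0.012,0.002,-0.011]],[[0.0,0.021,0.0],[0.023,0.004,-0.021]],[[0.001,0.031,0.001],[0.035,0.006,-0.032]],[[0.002,0.041,0.002],[0.046,0.008,-0.043]],[[0.002,0.052,0.002],[0.058,0.01,-0.053]]]
```

View pics/s2.png

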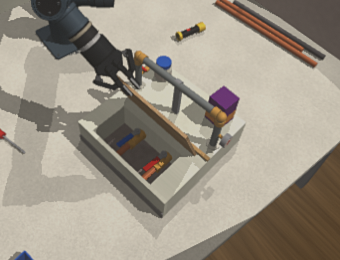

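The cover stands nearly upright at (165,120). The open pit shows the blue lever near (127,140) and the red one near (155,165).

Emit:
play_rows:
  deltas:
    - [[0.001,0.019,0.001],[0.023,0.004,-0.023]]
    - [[0.002,0.04,0.001],[0.045,0.007,-0.046]]
    - [[0.004,0.061,0.003],[0.067,0.011,-0.068]]
    - [[0.006,0.081,0.005],[0.09,0.014,-0.091]]
    - [[0.01,0.101,0.008],[0.112,0.018,-0.113]]

```text
time: 8.25
position: [0.5483, -0.026, 0.2974]
eef_rot: [0.346, -0.045, 0.935, 0.064]
wrist_force: [0.2, -0.3, -0.1]
finger_gap: 0.0188
grasp_force: 0.1
```

```bash
python3 tip.py 83.7 108 15
```

```text
t 8.25 pos [ 0.5483 -0.026   0.2974] box [-0.0199  0.0563  0.2974] q [-0.38 -0.57 -0.49  1.03  0.39 -0.35] F [ 0.2 -0.3 -0.1] gap 0.0188 gf 0.1
0 [[[-0.001,0.011,-0.001],[0.013,0.001,-0.012]],[[-0.001,0.023,-0.001],[0.026,0.003,-0.024]],[[-0.0,0.034,-0.0],[0.038,0.005,-0.036]],[[0.001,0.045,0.0],[0.05,0.007,-0.048]],[[0.002,0.056,0.001],[0.063,0.009,-0.059]]]
1 [[[0.0,0.011,0.0],[0.012,0.002,-0.012]],[[0.001,0.022,0.0],[0.025,0.004,-0.023]],[[0.001,0.034,0.001],[0.037,0.006,-0.035]],[[0.002,0.045,0.002],[0.05,0.009,-0.046]],[[0.003,0.056,0.003],[0.063,0.011,-0.058]]]
2 [[[0.0,0.011,0.0],[0.013,0.002,-0.011]],[[0.0,0.022,0.001],[0.025,0.004,-0.023]],[[0.001,0.034,0.001],[0.038,0.007,-0.034]],[[0.002,0.045,0.002],[0.051,0.009,-0.045]],[[0.003,0.056,0.003],[0.064,0.011,-0.056]]]
```

Emit:
play_rows:
  deltas:
    - [[-0.001,0.011,-0.001],[0.013,0.001,-0.012]]
    - [[-0.001,0.023,-0.001],[0.026,0.003,-0.024]]
    - [[0,0.034,0],[0.038,0.005,-0.036]]
    - [[0.001,0.045,0],[0.05,0.007,-0.048]]
    - [[0.002,0.056,0.001],[0.063,0.009,-0.059]]

```text
time: 8.75
position: [0.5442, 0.0017, 0.2984]
eef_rot: [0.344, -0.071, 0.936, 0.001]
wrist_force: [0.1, 1.1, -0.0]
finger_gap: 0.0188
grasp_force: 0.0
```

Emit:
play_rows:
  deltas:
    - [[0,0.011,0],[0.012,0.002,-0.012]]
    - [[0.001,0.022,0],[0.025,0.004,-0.023]]
    - [[0.001,0.034,0.001],[0.037,0.006,-0.035]]
    - [[0.002,0.045,0.002],[0.05,0.009,-0.046]]
    - [[0.003,0.056,0.003],[0.063,0.011,-0.058]]

```text
time: 9.25
position: [0.5402, 0.0293, 0.2948]
eef_rot: [0.338, -0.097, 0.934, -0.061]
wrist_force: [0.2, 0.7, 0.1]
finger_gap: 0.0192
grasp_force: 0.2
```

```bash
python3 tip.py 99.9 108 5
```

```text
t 9.25 pos [0.5402 0.0293 0.2948] box [0.036  0.056  0.2948] q [-0.07 -0.63 -0.53  0.97 -0.01 -0.28] F [0.2 0.7 0.1] gap 0.0192 gf 0.2
0 [[[-0.001,0.011,-0.0],[0.013,0.002,-0.011]],[[-0.001,0.022,0.0],[0.026,0.004,-0.022]],[[-0.0,0.033,0.001],[0.039,0.006,-0.034]],[[0.0,0.044,0.002],[0.052,0.008,-0.045]],[[0.001,0.055,0.003],[0.064,0.011,-0.056]]]
```

Emit:
play_rows:
  deltas:
    - [[-0.001,0.011,0],[0.013,0.002,-0.011]]
    - [[-0.001,0.022,0],[0.026,0.004,-0.022]]
    - [[0,0.033,0.001],[0.039,0.006,-0.034]]
    - [[0,0.044,0.002],[0.052,0.008,-0.045]]
    - [[0.001,0.055,0.003],[0.064,0.011,-0.056]]

```text
time: 9.75
position: [0.5371, 0.0557, 0.2883]
eef_rot: [0.331, -0.12, 0.928, -0.124]
wrist_force: [0.5, -3.9, 1.5]
finger_gap: 0.0187
grasp_force: 3.8
```

```bash
python3 - <<'E'
from srch import *
s=st()
im,d,m=snap("wrist"); cv2.imwrite("pics/w3.png",im[:,:,::-1])
for n in ["wrist","top"]:
    if n=="top": im,d,m=snap(n)
    for k in ["cover_front","cover_rear","cover"]: print(n,k,[(a,b(c)) for a,c in find(n,m,k)])
E
```

```text
t 9.75 pos [0.5371 0.0557 0.2883] box [0.0625 0.0553 0.2883] q [ 0.1  -0.61 -0.54  0.94 -0.21 -0.24] F [ 0.5 -3.9  1.5] gap 0.0187 gf 3.8
wrist cover_front [(0.7, array([ 0.054 , -0.0059,  0.2877]))]
wrist cover_rear [(0.23, array([-0.0602, -0.0695,  0.0789]))]
wrist cover []
top cover_front [(0.58, array([ 0.0576, -0.0025,  0.2862]))]
top cover_rear [(0.68, array([ 0.0558, -0.005 ,  0.2844]))]
top cover [(0.55, array([ 0.0197, -0.0033,  0.197 ]))]
```

View pics/w3.png

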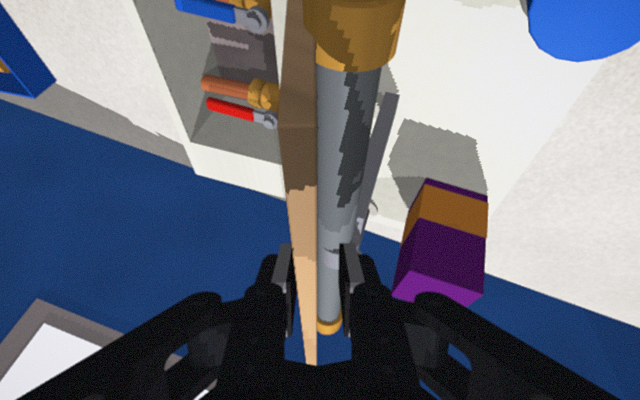

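The wrist picture shows the plate (300,250) resting on the pipe (340,200), with the front finger pressing lightly on it. I back off 4.5 mm and withdraw along the tool.

Emit:
play_rows:
  deltas:
    - [[0,-0.005,0],[0,0,0]]
    - [[0,-0.009,0],[0,0,0]]
    - [[0,-0.009,0],[0,0,0]]
    - [[0,-0.009,-0.01],[0,0,0]]
    - [[0,-0.009,-0.03],[0,0,0]]

```text
time: 10.65
position: [0.5281, 0.0536, 0.3002]
eef_rot: [0.331, -0.12, 0.928, -0.124]
wrist_force: [-0.4, -0.3, 0.2]
finger_gap: 0.0187
grasp_force: 0.0
```

Emit:
play_rows:
  deltas:
    - [[0,0,-0.04],[0,0,0]]
    - [[0,0,-0.08],[0,0,0]]
    - [[0,0,-0.12],[0,0,0]]
    - [[0,0,-0.17],[0,0,0]]
    - [[0,0,-0.22],[0,0,0]]

```text
time: 11.15
position: [0.4566, 0.0704, 0.3851]
eef_rot: [0.332, -0.12, 0.927, -0.123]
wrist_force: [0.9, -0.3, -0.2]
finger_gap: 0.0189
grasp_force: 0.0
```

```bash
python3 - <<'E'
from srch import *
s=st()
for n in ["top","scene","wrist"]:
    im,d,m=snap(n); cv2.imwrite(f"pics/{n}4.png",im[:,:,::-1])
    for k in ["cover_front","cover_rear","blue_stem","blue_tip","red_stem","red_tip","batten"]: print(n,k,[(a,b(c)) for a,c in find(n,m,k)])
E
```

```text
t 11.15 pos [0.4566 0.0704 0.3851] box [0.089  0.1327 0.3851] q [ 0.18 -0.74 -0.41  1.22 -0.26 -0.17] F [ 0.9 -0.3 -0.2] gap 0.0189 gf 0.0
top cover_front [(0.96, array([ 0.0549, -0.0045,  0.2846])), (0.53, array([0.1412, 0.126 , 0.1003]))]
top cover_rear [(0.92, array([-0.0218, -0.005 ,  0.1038]))]
top blue_stem []
top blue_tip [(0.57, array([-0.1377,  0.0462,  0.078 ]))]
top red_stem [(0.79, array([-0.0528, -0.0708,  0.0781]))]
top red_tip []
top batten [(0.97, array([0.0029, 0.0001, 0.0981]))]
scene cover_front [(0.58, array([0.0547, 0.0036, 0.2852])), (0.34, array([ 0.0013,  0.0007, -0.0023]))]
scene cover_rear [(0.79, array([-0.0205,  0.003 ,  0.1041])), (0.25, array([ 0.4462,  0.2566, -0.0019]))]
scene blue_stem [(0.61, array([-0.0583,  0.0414,  0.0729])), (0.44, array([ 0.0031,  0.0029, -0.0011]))]
scene blue_tip [(0.6, array([-0.135 ,  0.0517,  0.0792]))]
scene red_stem [(0.75, array([-0.0605, -0.0659,  0.0804]))]
scene red_tip [(0.53, array([-0.1304, -0.0603,  0.0803]))]
scene batten [(0.76, array([-0.0033,  0.0039,  0.1018])), (0.6, array([-0.0199, -0.0012,  0.1025]))]
wrist cover_front [(0.56, array([ 0.0544, -0.0064,  0.2838]))]
wrist cover_rear [(0.87, array([-0.0136, -0.004 ,  0.105 ])), (0.63, array([-0.1392,  0.0472,  0.0805]))]
wrist blue_stem [(0.59, array([-0.06  ,  0.0426,  0.0721]))]
wrist blue_tip [(0.67, array([-0.1412,  0.0442,  0.0801])), (0.57, array([-0.0581,  0.0422,  0.078 ]))]
wrist red_stem [(0.96, array([-0.0615, -0.068 ,  0.0793]))]
wrist red_tip [(0.95, array([-0.1373, -0.0677,  0.0782]))]
wrist batten [(0.9, array([-0.0022,  0.0031,  0.099 ]))]
```

View pics/wrist4.png

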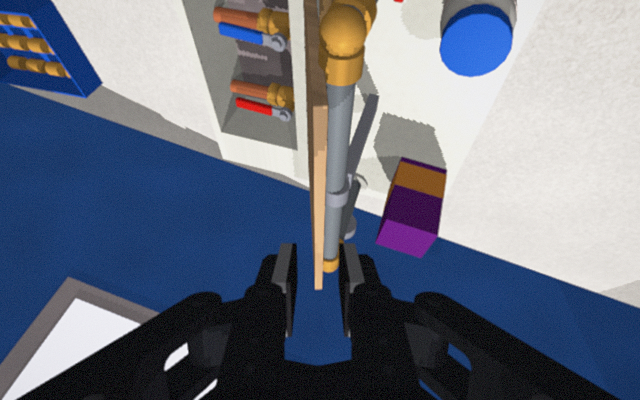

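The wrist picture shows the cover leaning on the pipe at (318,200), with the blue lever at (245,35) and the red one at (262,105). The foot is about 20 mm before the batten and the lean is about 22 degrees, both within limits. Blue stem measures boxing (-0.060, 0.042), agreeing in two views.

```bash
cat > lev.py <<'E'
from srch import *
S=np.array([-.060,.041])
def push(phi,off,z=.083,r=.053):
    """tool down, its x along the lever's motion, centre off behind the lever's midline"""
    d=np.array([-np.cos(phi),np.sin(phi)]); mo=np.array([np.sin(phi),np.cos(phi)])
    c=S+r*d-off*mo; x=BX*mo[0]+BY*mo[1]
    return B(c[0],c[1],z),frame(-Z,np.cross(-Z,x))
E
python3 - <<'E'
from lev import *
p,Q=push(0,.032); q=env.read_state()["q"]
for ph in (0,.8,1.6): 
    q,e=ik(*push(ph,.02),x,q); print(q.round(2),round(e,4))
s=env.read_state(); A0=toolR(s); n=6
hi=p.copy(); hi[2]=.30; rv=(A0.inv()*Q).as_rotvec()
rows([(s["position"]+(hi-s["position"])*i/n,A0*R.from_rotvec(rv*i/n)) for i in range(1,n+1)]+[(hi,Q)]*4+[(p+Z*(.30-.083)*(5-i)/5,Q) for i in range(1,6)])
E
```

```text
[-0.3   0.3   0.05  1.32  0.   -0.45] 0.0
[-0.33  0.19 -0.08  1.3   0.    0.32] 0.0
[-0.3   0.09 -0.19  1.29  0.    1.15] 0.0
0 [[[-0.003,-0.055,0.062],[-0.032,0.07,0.011]],[[-0.006,-0.111,0.125],[-0.064,0.14,0.022]],[[-0.009,-0.166,0.187],[-0.096,0.21,0.033]],[[-0.012,-0.221,0.25],[-0.128,0.279,0.044]],[[-0.016,-0.276,0.312],[-0.16,0.349,0.055]]]
1 [[[-0.036,-0.066,0.035],[-0.032,0.07,0.011]],[[-0.036,-0.066,0.035],[-0.032,0.07,0.011]],[[-0.036,-0.066,0.035],[-0.032,0.07,0.011]],[[-0.036,-0.066,0.035],[-0.032,0.07,0.011]],[[-0.036,-0.066,0.035],[-0.032,0.07,0.011]]]
2 [[[0.0,0.0,0.087],[0.0,0.0,0.0]],[[0.0,0.0,0.174],[0.0,0.0,0.0]],[[0.0,0.0,0.26],[0.0,0.0,0.0]],[[0.0,0.0,0.347],[0.0,0.0,0.0]],[[0.0,0.0,0.434],[0.0,0.0,0.0]]]
```

Emit:
play_rows:
  deltas:
    - [[-0.003,-0.055,0.062],[-0.032,0.07,0.011]]
    - [[-0.006,-0.111,0.125],[-0.064,0.14,0.022]]
    - [[-0.009,-0.166,0.187],[-0.096,0.21,0.033]]
    - [[-0.012,-0.221,0.25],[-0.128,0.279,0.044]]
    - [[-0.016,-0.276,0.312],[-0.16,0.349,0.055]]
  gripper: 0

```text
time: 12.85
position: [0.5848, -0.082, 0.3147]
eef_rot: [0.057, -0.082, 0.995, -0.021]
wrist_force: [0.2, 1.0, 1.3]
finger_gap: 0.0003
grasp_force: 0.0
```

Emit:
play_rows:
  deltas:
    - [[-0.036,-0.066,0.035],[-0.032,0.07,0.011]]
    - [[-0.036,-0.066,0.035],[-0.032,0.07,0.011]]
    - [[-0.036,-0.066,0.035],[-0.032,0.07,0.011]]
    - [[-0.036,-0.066,0.035],[-0.032,0.07,0.011]]
    - [[-0.036,-0.066,0.035],[-0.032,0.07,0.011]]

```text
time: 13.35
position: [0.6078, -0.1092, 0.3054]
eef_rot: [0.004, -0.075, 0.997, -0.002]
wrist_force: [-0.6, 0.1, 0.7]
finger_gap: 0.0003
grasp_force: 0.0
```

```bash
python3 - <<'E'
from lev import *
st(); p,Q=push(0,.032); delta(p+Z*.06,Q,"mid"); delta(p,Q,"low")
im,d,m=snap("wrist"); cv2.imwrite("pics/w5.png",im[:,:,::-1])
for k in ["cover_front","cover_rear","blue_stem","blue_tip","red_stem","red_tip"]: print(k,[(a,b(c)) for a,c in find("wrist",m,k)])
E
```

```text
t 13.35 pos [ 0.6078 -0.1092  0.3054] box [-0.111   0.0097  0.3054] q [-0.29  0.32  0.52  1.77 -0.   -0.44] F [-0.6  0.1  0.7] gap 0.0003 gf 0.0
mid [0.001, -0.003, 0.325] [-0.003, 0.005, 0.001] n 0.65
low [0.002, -0.002, 0.445] [-0.003, 0.005, 0.001] n 0.89
cover_front [(0.74, array([-0.0994,  0.0061,  0.1029]))]
cover_rear [(0.93, array([-0.0157, -0.004 ,  0.1015]))]
blue_stem [(0.72, array([-0.059 ,  0.043 ,  0.0758])), (0.35, array([-0.1386,  0.0448,  0.0819]))]
blue_tip [(0.59, array([-0.1381,  0.0451,  0.0796]))]
red_stem [(0.81, array([-0.0612, -0.0682,  0.0803]))]
red_tip [(0.97, array([-0.1372, -0.0684,  0.0803]))]
```

View pics/w5.png

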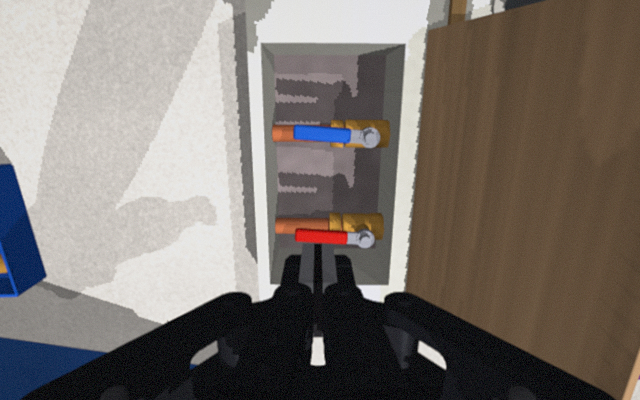

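The wrist picture shows the pit open, the blue lever from (295,132) to (370,138), the red lever at (320,237), and the closed fingers ready between them. Now I descend.

Emit:
play_rows:
  deltas:
    - [[0,0,0.09],[0,0,0]]
    - [[0,0,0.18],[0,0,0]]
    - [[0.001,-0.001,0.27],[-0.003,0.005,0]]
    - [[0.002,-0.002,0.36],[-0.003,0.005,0]]
    - [[0.002,-0.002,0.445],[-0.003,0.005,0]]

```text
time: 14.2
position: [0.6073, -0.1116, 0.076]
eef_rot: [-0.004, -0.074, 0.997, 0.001]
wrist_force: [0.8, 0.1, 0.5]
finger_gap: 0.0004
grasp_force: 0.0
```

```bash
sed -i 's/S=np.array.*/S=np.array([-.060,.042])/' lev.py; python3 - <<'E'
from lev import *
st()
rows([push(0,.025)]+[push(f,.018) for f in np.linspace(.05,1.62,14)])
E
```

```text
t 14.2 pos [ 0.6073 -0.1116  0.076 ] box [-0.1133  0.0106  0.076 ] q [-0.29  0.32  0.07  1.33  0.   -0.44] F [0.8 0.1 0.5] gap 0.0004 gf 0.0
0 [[[0.013,0.001,-0.014],[0.002,-0.004,0.0]],[[0.032,-0.001,-0.014],[0.002,-0.004,0.032]],[[0.046,-0.004,-0.014],[0.002,-0.005,0.109]],[[0.059,-0.005,-0.014],[0.002,-0.005,0.186]],[[0.072,-0.005,-0.013],[0.001,-0.005,0.263]]]
1 [[[0.013,-0.004,0.0],[0.0,0.0,0.077]],[[0.026,-0.006,0.0],[0.0,0.0,0.154]],[[0.04,-0.006,0.0],[0.0,0.0,0.231]],[[0.053,-0.005,0.0],[0.0,0.0,0.308]],[[0.067,-0.002,0.0],[0.0,0.0,0.384]]]
2 [[[0.013,-0.004,0.0],[0.0,0.0,0.077]],[[0.026,-0.006,0.0],[0.0,0.0,0.154]],[[0.04,-0.006,0.0],[0.0,0.0,0.231]],[[0.053,-0.005,0.0],[0.0,0.0,0.308]],[[0.067,-0.002,0.0],[0.0,0.0,0.384]]]
```

Emit:
play_rows:
  deltas:
    - [[0.01,0.001,-0.014],[0.002,-0.004,0]]
    - [[0.032,-0.001,-0.014],[0.002,-0.004,0.032]]
    - [[0.046,-0.004,-0.014],[0.002,-0.005,0.109]]
    - [[0.059,-0.005,-0.014],[0.002,-0.005,0.186]]
    - [[0.072,-0.005,-0.013],[0.001,-0.005,0.263]]

```text
time: 14.7
position: [0.5757, -0.1203, 0.0889]
eef_rot: [0.005, 0.134, 0.991, -0.0]
wrist_force: [3.4, 0.4, -1.7]
finger_gap: -0.0001
grasp_force: 1.9
```

```bash
python3 - <<'E'
from lev import *
st(); rows([push(f,.018) for f in np.linspace(.41,1.62,11)[1:]]+[push(1.70,.018)]*5)
E
```

```text
t 14.7 pos [ 0.5757 -0.1203  0.0889] box [-0.1172  0.0431  0.0889] q [-0.32  0.22 -0.02  1.31  0.   -0.05] F [ 3.4  0.4 -1.7] gap -0.0001 gf 1.9
0 [[[0.021,-0.004,0.012],[0.001,0.006,0.072]],[[0.034,-0.006,0.011],[0.001,0.006,0.149]],[[0.048,-0.006,0.011],[0.002,0.006,0.226]],[[0.061,-0.005,0.011],[0.002,0.006,0.303]],[[0.074,-0.002,0.011],[0.003,0.006,0.38]]]
1 [[[0.013,-0.004,0.0],[0.0,0.0,0.077]],[[0.026,-0.006,0.0],[0.0,0.0,0.154]],[[0.04,-0.006,0.0],[0.0,0.0,0.231]],[[0.053,-0.005,0.0],[0.0,0.0,0.308]],[[0.067,-0.002,0.0],[0.0,0.0,0.385]]]
2 [[[0.009,-0.003,0.0],[0.0,0.0,0.051]],[[0.009,-0.003,0.0],[0.0,0.0,0.051]],[[0.009,-0.003,0.0],[0.0,0.0,0.051]],[[0.009,-0.003,0.0],[0.0,0.0,0.051]],[[0.009,-0.003,0.0],[0.0,0.0,0.051]]]
```

Contact is about 3.4 N, so the lever is turning as expected.

Emit:
play_rows:
  deltas:
    - [[0.018,-0.004,0.008],[0.001,0.006,0.072]]
    - [[0.034,-0.006,0.011],[0.001,0.006,0.149]]
    - [[0.048,-0.006,0.011],[0.002,0.006,0.226]]
    - [[0.061,-0.005,0.011],[0.002,0.006,0.303]]
    - [[0.074,-0.002,0.011],[0.003,0.006,0.38]]

```text
time: 15.2
position: [0.5405, -0.1133, 0.085]
eef_rot: [0.001, 0.42, 0.907, -0.002]
wrist_force: [2.9, -3.7, 2.2]
finger_gap: 0.0001
grasp_force: 2.0
```

Emit:
play_rows:
  deltas:
    - [[0.013,-0.004,0],[0,0,0.077]]
    - [[0.026,-0.006,0],[0,0,0.154]]
    - [[0.04,-0.006,0],[0,0,0.231]]
    - [[0.053,-0.005,0],[0,0,0.308]]
    - [[0.067,-0.002,0],[0,0,0.385]]

```text
time: 15.7
position: [0.5173, -0.089, 0.085]
eef_rot: [0.002, 0.672, 0.741, -0.002]
wrist_force: [3.6, -12.1, 1.6]
finger_gap: 0.0003
grasp_force: 8.2
```

```bash
python3 - <<'E'
from lev import *
st(); rows([push(1.66,.018)]*5); rows([push(1.72,.018)]*5)
im,d,m=snap("top")
for k in ["blue_stem","blue_tip","red_tip","cover_rear","cover_front"]: print(k,[(a,b(c)) for a,c in find("top",m,k)])
E
```

```text
t 15.7 pos [ 0.5173 -0.089   0.085 ] box [-0.0776  0.0963  0.085 ] q [-0.29  0.08 -0.2   1.3  -0.01  1.18] F [  3.6 -12.1   1.6] gap 0.0003 gf 8.2
0 [[[0.009,-0.001,0.004],[-0.001,0.004,0.025]],[[0.009,-0.001,0.004],[-0.001,0.004,0.025]],[[0.009,-0.001,0.004],[-0.001,0.004,0.025]],[[0.009,-0.001,0.004],[-0.001,0.004,0.025]],[[0.009,-0.001,0.004],[-0.001,0.004,0.025]]]
0 [[[0.015,-0.002,0.004],[-0.001,0.004,0.063]],[[0.015,-0.002,0.004],[-0.001,0.004,0.063]],[[0.015,-0.002,0.004],[-0.001,0.004,0.063]],[[0.015,-0.002,0.004],[-0.001,0.004,0.063]],[[0.015,-0.002,0.004],[-0.001,0.004,0.063]]]
blue_stem [(0.44, array([-0.0587,  0.0427,  0.0775]))]
blue_tip []
red_tip [(0.44, array([-0.1362, -0.0631,  0.0769]))]
cover_rear [(0.59, array([-0.0214, -0.0052,  0.1034]))]
cover_front [(0.78, array([ 0.0563, -0.0062,  0.2831])), (0.54, array([-0.0212, -0.0055,  0.1031]))]
```

The force rose to 12 N, which suggests the stop. One small extra push to hold it there, then I back off and rise.

Emit:
play_rows:
  deltas:
    - [[0.003,0,0],[0,0,0]]
    - [[0.003,0,0],[0,0,0]]
    - [[0.003,0,0],[0,0,0]]
    - [[-0.02,0,0],[0,0,0]]
    - [[-0.04,0,0],[0,0,0]]

```text
time: 16.5
position: [0.5175, -0.1068, 0.0821]
eef_rot: [-0.003, 0.669, 0.743, -0.002]
wrist_force: [-0.4, -0.3, -0.4]
finger_gap: -0.0001
grasp_force: 0.0
```

Emit:
play_rows:
  deltas:
    - [[-0.01,0,-0.08],[0,0,0]]
    - [[-0.01,0,-0.17],[0,0,0]]
    - [[-0.01,0,-0.26],[0,0,0]]
    - [[-0.05,0,-0.34],[0,0,0]]
    - [[-0.1,0,-0.4],[0,0,0]]

```text
time: 17.0
position: [0.5239, -0.1561, 0.2838]
eef_rot: [-0.002, 0.669, 0.744, -0.001]
wrist_force: [1.3, 0.1, 0.5]
finger_gap: 0.0002
grasp_force: 0.0
```

```bash
python3 - <<'E'
from lev import *
st()
for n in ["scene","top","wrist"]:
    im,d,m=snap(n); cv2.imwrite(f"pics/{n}6.png",im[:,:,::-1])
    for k in ["blue_stem","blue_tip","red_stem","red_tip","cover_rear","cover_front"]: print(n,k,[(a,b(c)) for a,c in find(n,m,k)[:1]])
E
```

```text
t 17.0 pos [ 0.5239 -0.1561  0.2838] box [-0.1449  0.0996  0.2838] q [-0.41  0.12  0.25  1.7  -0.    1.05] F [1.3 0.1 0.5] gap 0.0002 gf 0.0
scene blue_stem [(0.65, array([-0.059 ,  0.0451,  0.0757]))]
scene blue_tip [(0.7, array([0.0568, 0.0017, 0.2862]))]
scene red_stem [(0.84, array([-0.0578, -0.0667,  0.0794]))]
scene red_tip []
scene cover_rear [(0.96, array([-0.0195, -0.0028,  0.1072]))]
scene cover_front [(0.87, array([0.052 , 0.002 , 0.2857]))]
top blue_stem [(0.82, array([-0.0601,  0.0351,  0.0765]))]
top blue_tip [(0.46, array([-0.0612,  0.1147,  0.0787]))]
top red_stem [(0.85, array([-0.0535, -0.0681,  0.0778]))]
top red_tip [(0.53, array([-0.1001,  0.0033,  0.0954]))]
top cover_rear [(0.88, array([-0.0203, -0.0077,  0.1037]))]
top cover_front [(0.88, array([ 0.0557, -0.0033,  0.2848]))]
wrist blue_stem [(0.85, array([-0.0568,  0.0403,  0.0743]))]
wrist blue_tip [(0.94, array([-0.062 ,  0.1167,  0.08  ]))]
wrist red_stem [(0.79, array([-0.0586, -0.0667,  0.0762]))]
wrist red_tip [(0.71, array([-0.1356, -0.07  ,  0.08  ]))]
wrist cover_rear [(0.91, array([-0.0152, -0.0059,  0.1058]))]
wrist cover_front [(0.68, array([-0.1023,  0.0031,  0.0998]))]
```

View pics/top6.png

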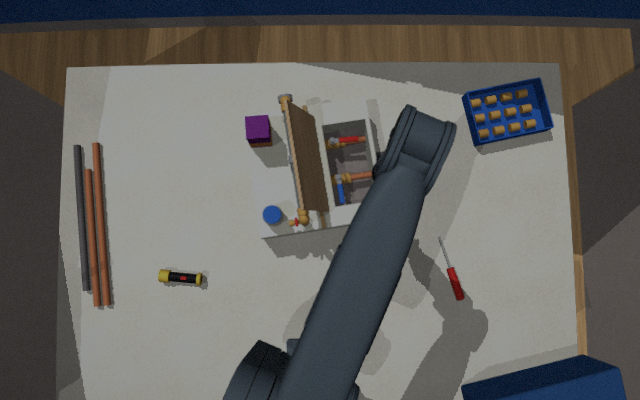

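The top picture shows the blue lever (341,190) pointing along +y, the red lever (350,140) still open and the cover leaning at (310,155). I check the blue angle from its outline.

```bash
python3 - <<'E'
from h import *
def col(im,d,m):
    h=cv2.cvtColor(im,cv2.COLOR_RGB2HSV); return (abs(h[...,0].astype(int)-110)<15)&(h[...,1]>120)&(h[...,2]>60)
for n in ["wrist","top"]:
    im,d,m=snap(n); T=np.array(m["world_from_camera"]); v,u=np.nonzero(col(im,d,m)&(d>0)); z=d[v,u]
    xd=(u-m["cx"])/m["fx"]; yd=(v-m["cy"])/m["fy"]; x,y=xd.copy(),yd.copy()
    for _ in range(8): f=1+m["k1"]*(x*x+y*y); x,y=xd/f,yd/f
    P=np.c_[x*z,-y*z,-z]@T[:3,:3].T+T[:3,3]-O; q=np.c_[P@BX,P@BY,P[:,2]]
    q=q[(abs(q[:,2]-.082)<.012)&(q[:,0]>-.16)&(q[:,0]<-.03)&(q[:,1]>.03)&(q[:,1]<.125)]
    l=cv2.fitLine(q[:,:2].astype(np.float32),cv2.DIST_L2,0,.01,.01).ravel(); c=q[:,:2].mean(0)
    print(n,len(q),"axis",np.degrees(np.arctan2(l[0],l[1])).round(1),"mean",c.round(4))
E
```

```text
wrist 1125 axis 0.3 mean [-0.0591  0.089 ]
top 94 axis 0.4 mean [-0.0583  0.0893]
```

The blue lever lies within 0.4° of boxing +y, so it is fully shut.

```bash
python3 -c "
from bench import env
print(env.hand_in())"
```

```text
the job is handed in; nothing more can be done
None
```

The cover stands leaning back on the pipe, the blue lever is fully shut, the red valve is still open, and the loose things were left where they were; the job is handed in, but no verdict was returned.

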